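# Clip the scoop and the sieve onto their snap hooks

## Task

Tidy the spice-mixing table: clip the red-handled scoop onto the red snap hook and the blue-handled sieve onto the blue one, pushing each tool's eye in past the sprung gate until the gate snaps shut behind it. Leave both tools hanging still by their eyes, and do not shove or knock over the jar, pepper mill, tub, spray bottle or measuring jug.

Things in the scene. Friction and masses are not known exactly. Their poses are not given: they have to be found in the camera images.
- scoop: Steel flour scoop, red handle. 200 mm long; origin under its mid-length on the underside plane; x runs along it towards the eye, z up. Starts lying flat, open side up. Handle 14 wide, 10 thick, from x=-33 to x=+51 mm, its centre 26 mm up. About 140 g, centre of mass near x=-42 mm. Pan x=-100 to -33, 52 wide, 34 high.
- sieve: Small steel drum sieve, blue handle. 200 mm long; origin under its mid-length on the underside plane; x runs along it towards the eye, z up. Starts lying flat, open side up. Handle 14 wide, 10 thick, from x=-33 to x=+51 mm, its centre 26 mm up. About 140 g, centre of mass near x=-42 mm. Drum 69 across, 34 high, centred at x=-64.
- scoop_grip (a point): A good place to grip the scoop: middle of its handle, at x=0, z=26 mm in the tool's frame.
- scoop_eye_end (a point): Far end of the scoop's eye (centre of the wire), at x=97, z=26 mm in the tool's frame. The eye is a closed steel ring of 6 mm wire, 40 mm inside diameter, centred at x=74, z=26, lying flat in the tool's x-y plane.
- red_hook: Snap hook with red clamp and red sleeve: pear-shaped steel carabiner of 10 mm bar, upright, clamped to the stand's bar, does not swing. Origin: the seat, lowest point inside its bend, 250 mm above the table. z up; it lies in its x-z plane. Its -x side (towards the robot) has the nose and gate, its +x side the spine (bar centre x=+28 mm; it narrows to the clamp at z=125 to 155).
- red_nose (a point): Tip of the red hook's upturned nose: x=-28, z=+31 mm in the hook's frame. The space from nose to spine is 46 mm wide. To load: push the eye, level, in the hook's +x just above the nose (wire centre about z=+42) against the gate till its far wire is past the nose (about x=0), then lower it to the seat: the nose stands up through the eye and the gate shuts above it.
- red_gate (a joint): Gate of the red hook, a 9 mm bar from its hinge (hook's x=-16, z=+106 mm) down to the nose (lower end x=-27, z=+35). 0 rad shut; grows as it is pushed inwards, towards the spine; stops at 0.62. Its spring shuts it: about 2 N at its lower end starts it, about 5 N holds it fully open.
- sieve_grip (a point): A good place to grip the sieve: middle of its handle, at x=0, z=26 mm in the tool's frame.
- sieve_eye_end (a point): Far end of the sieve's eye (centre of the wire), at x=97, z=26 mm in the tool's frame. The eye is a closed steel ring of 6 mm wire, 40 mm inside diameter, centred at x=74, z=26, lying flat in the tool's x-y plane.
- blue_hook: Snap hook with blue clamp and blue sleeve: pear-shaped steel carabiner of 10 mm bar, upright, clamped to the stand's bar, does not swing. Origin: the seat, lowest point inside its bend, 250 mm above the table. z up; it lies in its x-z plane. Its -x side (towards the robot) has the nose and gate, its +x side the spine (bar centre x=+28 mm; it narrows to the clamp at z=125 to 155).
- blue_nose (a point): Tip of the blue hook's upturned nose: x=-28, z=+31 mm in the hook's frame. The space from nose to spine is 46 mm wide. To load: push the eye, level, in the hook's +x just above the nose (wire centre about z=+42) against the gate till its far wire is past the nose (about x=0), then lower it to the seat: the nose stands up through the eye and the gate shuts above it.
- blue_gate (a joint): Gate of the blue hook, a 9 mm bar from its hinge (hook's x=-16, z=+106 mm) down to the nose (lower end x=-27, z=+35). 0 rad shut; grows as it is pushed inwards, towards the spine; stops at 0.62. Its spring shuts it: about 2 N at its lower end starts it, about 5 N holds it fully open.
- stand: T-shaped steel utensil stand, fixed. Origin on the table at the foot of its 20 mm column. Its bar (16 mm thick, 280 mm long, along the stand's y) is 390 mm up; the hooks hang under it about 80 mm to either side of the column, turned as the stand is. A 10 mm steady bar, 100 mm up and 21 mm behind the column's axis, stops hung tools swinging. Base plate 12 mm thick, 15 mm before to 165 behind the column, 200 wide.
- tray: Dark steel roasting tray, fixed, 260 (x) by 320 (y) mm, walls 42 high and 4 thick, floor 4 thick; origin under its centre. One of the two tools lies in it.
- mat: Green silicone mat, fixed, 260 (x) by 320 (y) by 4 mm; origin under its centre. The other tool lies on it.
- herb_jar: Amber glass jar with black cap, 52 across, 105 mm tall, standing in a corner of the tray; origin under its base. To be left alone.
- pepper_mill: Turned dark wood pepper mill, 54 across, 150 mm tall, standing on a corner of the mat; origin under its base. To be left alone.
- red_tub: Red plastic tub with white lid, 92 across, 144 mm tall; origin under its base. To be left alone.
- spray_bottle: White spray bottle with red trigger, 76 across, 200 mm tall, its head reaching 64 mm to its -x; origin under its base. To be left alone.
- beaker: Clear plastic measuring jug, 80 across, 100 mm tall, handle reaching 64 mm to its +y; origin under its base. To be left alone.
- blender: Blender, fixed, 170 across, 358 mm tall with a handle 108 mm to its +y; origin under its base.
Mind the look-alikes: they are no part of the job. What is shaped like the sieve but pink is not meant.

How it is judged (in metres and radians):
At the end, for the whole second after the job is handed in: The end of each tool's eye lies inside the hook of its own colour (within 24 mm along and 20 mm across the hook of the seat, and no more than 22 mm above it), that hook's gate is shut (under 0.08 rad), and the tool hangs eye up within 0.4 rad of vertical, slower than 0.12 m/s (x of scoop_eye_end in the frame of red_hook between -0.024 and 0.024 m and y of scoop_eye_end in the frame of red_hook between -0.02 and 0.02 m and z of scoop_eye_end in the frame of red_hook between -0.004 and 0.022 m and value of joint each of red_gate, blue_gate below 0.08 rad and angle between each of scoop, sieve's own x axis and vertical below 0.4 rad and linear speed of each of scoop, sieve below 0.12 m/s and x of sieve_eye_end in the frame of blue_hook between -0.024 and 0.024 m and y of sieve_eye_end in the frame of blue_hook between -0.02 and 0.02 m and z of sieve_eye_end in the frame of blue_hook between -0.004 and 0.022 m); the robot touches nothing.
It fails at once if the herb jar is shoved more than 30 mm or tipped over (distance of herb_jar from where it was at the start of the episode above 0.03 m or angle between herb_jar's own z axis and vertical above 0.5 rad).
It fails at once if the pepper mill is shoved more than 30 mm or tipped over (distance of pepper_mill from where it was at the start of the episode above 0.03 m or angle between pepper_mill's own z axis and vertical above 0.5 rad).
It fails at once if the red tub is shoved more than 30 mm or tipped over (distance of red_tub from where it was at the start of the episode above 0.03 m or angle between red_tub's own z axis and vertical above 0.5 rad).
It fails at once if the spray bottle is shoved more than 30 mm or tipped over (distance of spray_bottle from where it was at the start of the episode above 0.03 m or angle between spray_bottle's own z axis and vertical above 0.5 rad).
It fails at once if the beaker is shoved more than 30 mm or tipped over (distance of beaker from where it was at the start of the episode above 0.03 m or angle between beaker's own z axis and vertical above 0.5 rad).
It also fails if it takes over 67 s, if anything falls off the work surface, if the arm or the gripper's body presses on something with over 40 N, if the wrist force passes 120 N, or if a joint passes its speed limit or range.

## Robot

A 6-joint arm with a two-finger parallel gripper is mounted at the origin on the work surface. World frame = base frame: x ahead of the robot, y to its left, z up, the work surface at z = 0. Lengths are in mm, angles in rad, forces in N, time in s.
With the tool pointing down it reaches from about 275 to 1000 mm from the base axis. Payload 8.4 kg.
Tool frame: the origin (TCP) lies between the finger pads; the fingertips stand r.tips_ahead ahead of it and the grasp point (between the pads) lies 6 mm ahead of it (r.tips_ahead is the distance from the TCP to the fingertips, in mm); z points along the fingers, y is the line along which they close (so a half turn about z gives the same grasp; the last joint's range is limited). The gripper opens to 85 mm and grips with 20 to 120 N. Pads are 22 mm wide; open, the fingers measure 114 mm over their backs; the gripper's body (76 mm by 85 mm) begins 54 mm behind the grasp point. The pads swing forward as they close: fully open they stand 13 mm farther back than shut.
Start: joints at [-1.27, 0.353, 1.633, -0, 1.155, -0.002], TCP at [186.37, -596.569, 256.281] pointing down, gripper open.
Joint ranges: [-2.63, 2.63], [-0.92, 2.1], [0.06, 2.66], [-1.3, 4.44], [0, 2.69], [-3.02, 3.02]. Speed limits (rad/s): [2.22, 2.22, 2.79, 3.14, 3.14, 3.14].

## Interface

Orientations are given as [roll, pitch, yaw] about the fixed x, y, z axes, in that order (R = Rz(yaw) Ry(pitch) Rx(roll)).
In Python, from rig import r gives the robot as it stands.
- The arm moves only by the tool carry_out, never from a script. Its arguments are lists of equal length, an entry for each row: "delta_pos": the shift along the tool's x, y, z in m, a list of three; "rot": the turn, a rotation vector about the tool's x, y, z in degrees, a list of three. A call has 1 to 8 rows; each row is the pose to reach, as a shift and turn from the pose commanded when the call began, along the tool's axes at that moment; what a row does not reach only later rows make up. A row lasts 1/8 s, in which the tool goes at most 62.5 mm and 10.7 degrees, less where a joint would pass 70% of its speed; a pose out of reach is approached as far as the arm can. A call with a gripper value outside its range is refused whole. "claw" is the finger opening in m, from 0 to 0.0854, set as the call begins (left out, the last holds). The fingers move at their own pace and stop on an object; "grip_force" is the grip in N (left out, the last holds). Time passes only in rows, so rows that repeat a pose let the fingers close. It gives the time, the measured TCP pose, the force, the opening and the grip force at its end, in the units of the state.
- r.sense(): the state, without advancing time (a new reading comes with each control period).
- r.grab_frame(name): name is "scene" or "top" or "wrist"; returns the picture (400x640x3 uint8, blue, green, red); there is no depth.
- r.camera_info(name): a dict with "fx", "fy", "cx", "cy" (pixels), "distortion" ([k1, k2, p1, p2, k3] as OpenCV has them; the pictures are not rectified), "pose" (4x4, takes a point from camera to world coordinates); the wrist camera has in their place "hand_eye" (4x4, takes a point from camera to tool coordinates, whose origin is the TCP and whose axes are the flange's). Camera axes: x right, y down, z forward; pixel columns grow to the right and rows downward; lengths in mm; the calibration is good to about 2 mm. A picture is of the moment at which its call begins: read the wrist's pose just before it. camera_info takes no time and is no camera call.
- r.sign_off(): hands the job in; it is judged then, once.
Trained networks look in the newest picture that a camera, given by its name, has taken for a name from the list of things; names that differ only in an ending like _2 or _b are one class to them, and where a whole thing is asked for, a point or a joint stands for the part that bears it (a point fixed in the world has none). Each returns a list of dicts, best first, with "p" (0 to 1); they miss things now and then, are a little off and sometimes report something else, mostly with a low value. They report only what shows in the picture. A call takes as long as a camera call. They do not tell look-alikes from the thing itself.
- r.recognise(thing, camera): "box" ([left, top, right, bottom] in pixels, round what is visible of it).
- r.cut_out(thing, camera): "mask" (400x640 bool, what is visible of it) and "box" ([left, top, right, bottom] in pixels, round what is visible of it).
The state is a dict: "clock": time; "qpos": joint angles; "qvel": joint speeds; "joint_efforts": joint torques, N m; "eef_pos": TCP position; "tcp_rot": TCP orientation; "contact_force": force on the tool from outside, world axes, zero at the start; "wrist_torque": the same for the moment, N m; "opening": opening from 0.0 (shut) to 1.0 (fully open); "grasp_force": force on a finger pad.
Only numpy, scipy, OpenCV 4.12 (cv2) and the standard library are available. Lean on these libraries where they do the work, as an engineer would, in place of code of your own. Each camera call takes 0.05 s, during which the arm holds its last target. There are 200 camera calls.

## Working session

There is one attempt and no reset: what is moved stays moved. The work goes in short steps, Python scripts to look and compute and a tool call to move; the robot and the scene stay as the last step left them, time stands still between calls to the robot, and variables do not carry over. Pictures are saved under pics/ and viewed, at most 10 in all, crops included, and the job is handed in when it is done.

Besides the shell and the picture viewer there is one more tool, called after "Emit:" in YAML: its name, and indented under it one key for each argument. carry_out: Moves the arm, as the interface text tells. Its arguments: {"type":"object","properties":{"delta_pos":{"type":"array","items":{"type":"array","items":{"type":"number"}}},"rot":{"type":"array","items":{"type":"array","items":{"type":"number"}}},"claw":{"type":"number"},"grip_force":{"type":"number"}},"required":["delta_pos","rot"]}

```bash
ls; mkdir -p pics; python3 - <<'E'
from rig import r
import cv2,numpy as np
print(r.sense(), r.tips_ahead)
for c in("scene","top"):
    im=r.grab_frame(c); cv2.imwrite(f"pics/{c}0.png",im)
    i=r.camera_info(c); print(c,i)
    for t in ["scoop","sieve","red_hook","blue_hook","stand","tray","mat","herb_jar","pepper_mill","red_tub","spray_bottle","beaker","blender"]:
        print(t,[(round(d["p"],2),np.round(d["box"]).tolist()) for d in r.recognise(t,c)][:3])
print(r.camera_info("wrist"))
E
```

```text
pics
{'clock': 0.0, 'qpos': array([-1.27043327e+00,  3.53620847e-01,  1.63413042e+00, -1.44456714e-05,
        1.15516806e+00, -2.42218103e-03]), 'qvel': array([ 0.00028385,  0.00151669,  0.00010578, -0.00033758, -0.00064651,
        0.0002588 ]), 'joint_efforts': array([ 9.32793409e-04, -6.05244184e+01, -3.42058110e+01, -1.93780642e-05,
        9.12817020e-03, -3.47096329e-05]), 'eef_pos': array([ 186.2185263 , -596.16497097,  255.5802857 ]), 'tcp_rot': array([-3.14026596e+00,  9.99459122e-06,  3.02791089e-01]), 'contact_force': array([-0.21318766,  0.78939602, -0.13204461]), 'wrist_torque': array([-0.01613869, -0.00097283, -0.01355804]), 'grasp_force': 0.0, 'opening': 0.9978951599996386} 25.0
scene {'fx': 380.9185723847206, 'fy': 380.9185723847206, 'cx': 318.5501568077523, 'cy': 195.60080115369402, 'distortion': array([-0.00623387,  0.        ,  0.        ,  0.        ,  0.        ]), 'pose': array([[ 7.39741352e-02,  7.78382020e-01, -6.23417403e-01,
         1.26844443e+03],
       [ 9.97239707e-01, -6.17408124e-02,  4.12436460e-02,
        -4.33092652e+01],
       [-6.38698449e-0
[... 2066 characters left out ...]
, 167.0])]
spray_bottle [(0.61, [224.0, 143.0, 249.0, 166.0])]
beaker [(0.7, [440.0, 196.0, 463.0, 221.0])]
blender [(0.94, [129.0, 187.0, 197.0, 232.0])]
{'fx': 309.21726833699785, 'fy': 309.21726833699785, 'cx': 322.0645323607727, 'cy': 199.85922567441116, 'distortion': array([-0.03458727,  0.        ,  0.        ,  0.        ,  0.        ]), 'hand_eye': array([[ 4.95170600e-04, -9.53373538e-01, -3.01792397e-01,
         7.79192378e+01],
       [ 9.99999877e-01,  4.67043258e-04,  1.65358228e-04,
        -1.81422529e-01],
       [-1.66980542e-05, -3.01792442e-01,  9.53373653e-01,
        -1.18633359e+02],
       [ 0.00000000e+00,  0.00000000e+00,  0.00000000e+00,
         1.00000000e+00]])}
```

```bash
python3 - <<'E'
import cv2,numpy as np
a=cv2.imread("pics/top0.png")[110:290,200:480]; b=cv2.imread("pics/scene0.png")[165:335,140:440]
cv2.imwrite("pics/topc.png",cv2.resize(a,(784,504),interpolation=cv2.INTER_CUBIC)); cv2.imwrite("pics/scc.png",cv2.resize(b,(795,450),interpolation=cv2.INTER_CUBIC))
E
```

```text
(no output)
```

View pics/topc.png

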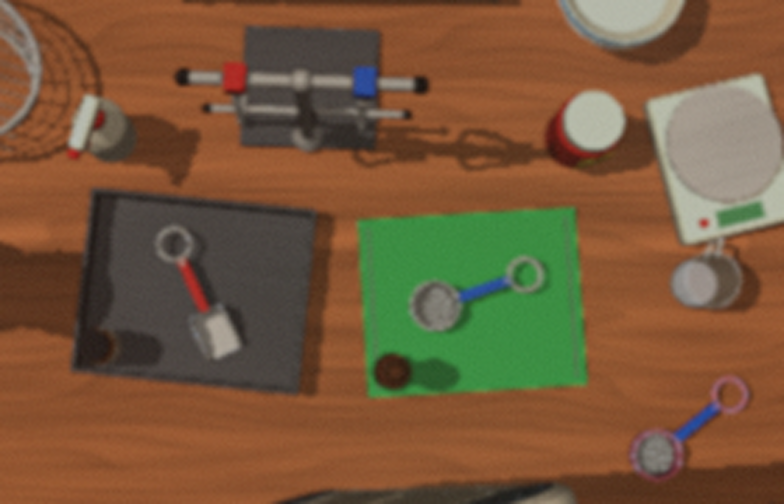

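View pics/scc.png

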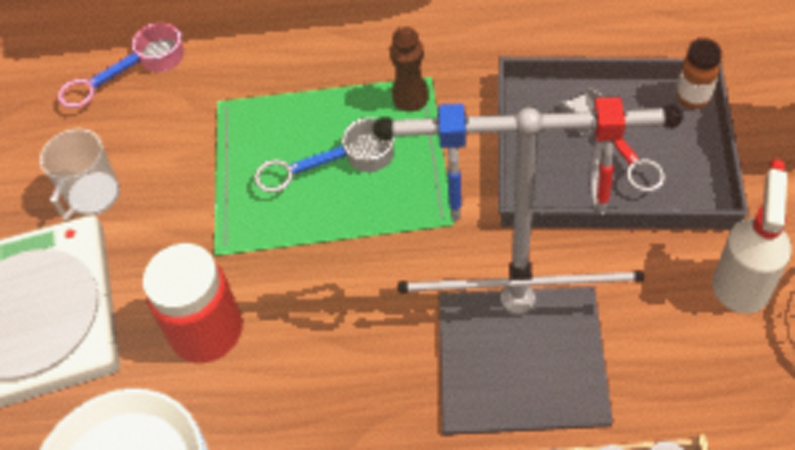

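Top view: the scoop is in the tray (eye near crop (174,244)), the sieve is on the mat (eye (525,274), drum (436,306)), and the red and blue clamps are at (235,78) and (365,81). The scene view agrees. The pink sieve at lower right is the decoy.

```bash
cat > h.py <<'E'
import numpy as np, cv2
from scipy.spatial.transform import Rotation as R
from rig import r
np.set_printoptions(precision=3,suppress=True)
def info(c,s=None):
    i=r.camera_info(c)
    K=np.array([[i["fx"],0,i["cx"]],[0,i["fy"],i["cy"]],[0,0,1]])
    T=i["pose"] if "pose" in i else tcp(s)@i["hand_eye"]
    return K,i["distortion"],T
def tcp(s=None):
    s=s or r.sense(); T=np.eye(4); T[:3,:3]=R.from_euler("xyz",s["tcp_rot"]).as_matrix(); T[:3,3]=s["eef_pos"]; return T
def ray(uv,cam):
    K,d,T=cam
    p=cv2.undistortPoints(np.array([[uv]],float),K,d)[0,0]
    v=T[:3,:3]@[p[0],p[1],1]; return T[:3,3],v/np.linalg.norm(v)
def onz(uv,cam,z):
    o,v=ray(uv,cam); return o+v*(z-o[2])/v[2]
def tri(*obs):
    A=0;b=0
    for uv,cam in obs:
        o,v=ray(uv,cam); P=np.eye(3)-np.outer(v,v); A=A+P; b=b+P@o
    x=np.linalg.solve(A,b); return x
def proj(p,cam):
    K,d,T=cam; q=T[:3,:3].T@(np.asarray(p,float)-T[:3,3]); return cv2.projectPoints(q[None],np.zeros(3),np.zeros(3),K,d)[0][0,0]
def down(yaw): return R.from_euler("xyz",[np.pi,0,yaw]).as_matrix()
def rel(cur,*goals):
    "moves (m, deg) in cur's axes to goals"
    for G in goals:
        D=np.linalg.inv(cur)@G
        print("dpos",np.round(D[:3,3]/1000,4).tolist(),"rot",np.round(R.from_matrix(D[:3,:3]).as_rotvec(degrees=True),2).tolist())
def pose(Rm,p):
    T=np.eye(4);T[:3,:3]=Rm;T[:3,3]=p;return T
E
python3 - <<'E'
from h import *
t=info("top");s=info("scene")
tp=lambda x,y:np.array([x/2.8+200-.3,y/2.8+110-.3]); sp=lambda x,y:np.array([x/2.65+140-.3,y/2.65+165-.3])
for n,a,b in [("redclamp",(235,78),(609,118)),("blueclamp",(365,81),(453,126)),("endL",(183,77),(672,117)),("endR",(421,85),(383,129)),("steadyL",(207,108),(638,277)),("steadyR",(407,115),(404,287)),("scoopeye",(174,244),(645,176)),("sieveeye",(525,274),(273,176))]:
    x=tri((tp(*a),t),(sp(*b),s)); print(n,x,proj(x,t)-tp(*a),proj(x,s)-sp(*b))
for n,a,z in [("scoopeye",(174,244),30),("h1",(182,262),30),("h2",(208,310),30),("pan",(216,333),30),("sieveeye",(525,274),30),("drum",(436,306),36)]:
    print(n,onz(tp(*a),t,z))
for n,a,z in [("jar cap",(103,347),105),("mill",(393,371),150),("tub",(594,120),144),("beaker",(697,283),100),("spray head",(88,125),190)]: print(n,onz(tp(*a),t,z))
E
```

```text
redclamp [690.707 126.518 391.621] [-0.088 -0.015] [-0.115  0.002]
blueclamp [688.287 -26.615 391.545] [-0.249 -0.013] [-0.32   0.006]
endL [692.244 188.737 388.728] [-0.137 -0.03 ] [-0.182  0.002]
endR [684.654 -93.826 388.901] [ 0.036 -0.   ] [ 0.046 -0.001]
steadyL [712.848 187.721  96.519] [0.06  0.011] [0.077 0.001]
steadyR [704.983 -92.423  97.775] [-0.173 -0.002] [-0.216  0.007]
scoopeye [526.708 238.701  27.018] [0.05  0.009] [ 0.057 -0.   ]
sieveeye [ 488.224 -268.054   28.911] [ 0.065 -0.004] [ 0.073 -0.003]
scoopeye [526.466 238.539  30.   ]
h1 [500.504 226.425  30.   ]
h2 [431.684 187.594  30.   ]
pan [398.795 175.514  30.   ]
sieveeye [ 488.124 -267.634   30.   ]
drum [ 440.571 -139.224   36.   ]
jar cap [375.627 325.069 105.   ]
mill [347.443 -73.268 150.   ]
tub [ 691.977 -346.777  144.   ]
beaker [ 472.758 -497.718  100.   ]
spray head [670.372 337.982 190.   ]
```

```bash
python3 - <<'E'
from h import *
c=tcp(pose and None)
c=pose(R.from_euler("xyz",[np.pi,0,.301]).as_matrix(),[186.37,-596.57,256.28])
rel(tcp(),pose(down(np.radians(110.3)),[462,-198,210]))
E
```

```text
dpos [0.382, -0.2982, 0.0463] rot [-0.0, -0.0, -92.95]
```

Emit:
carry_out:
  delta_pos:
    - [0.382,-0.298,0.046]
    - [0.382,-0.298,0.046]
    - [0.382,-0.298,0.046]
    - [0.382,-0.298,0.046]
    - [0.382,-0.298,0.046]
    - [0.382,-0.298,0.046]
    - [0.382,-0.298,0.046]
    - [0.382,-0.298,0.046]
  rot:
    - [0,0,-93]
    - [0,0,-93]
    - [0,0,-93]
    - [0,0,-93]
    - [0,0,-93]
    - [0,0,-93]
    - [0,0,-93]
    - [0,0,-93]
  claw: 0.06
  grip_force: 60

```text
clock: 2.4
eef_pos: [463.3, -196.1, 210.4]
tcp_rot: [3.141, 0.0, 1.81]
contact_force: [1.3, -0.5, 0.2]
opening: 0.706
grasp_force: 0.0
```

```bash
python3 - <<'E'
from h import *
s=r.sense(); im=r.grab_frame("wrist"); cv2.imwrite("pics/w1.png",im)
print(s["eef_pos"],s["tcp_rot"],s["qpos"]); w=info("wrist",s)
m=r.cut_out("sieve","wrist")
for d in m: print(d["p"],d["box"])
hsv=cv2.cvtColor(im,cv2.COLOR_BGR2HSV)
b=cv2.inRange(hsv,(100,120,50),(130,255,255)); n,l,st,ce=cv2.connectedComponentsWithStats(b); print([(st[i],ce[i]) for i in range(1,n) if st[i][4]>100])
k=1+np.argmax(st[1:,4]); pts=np.argwhere(l==k)[:,::-1].astype(float)
P=np.array([onz(p,w,33)[:2] for p in pts]); c=P.mean(0); u,sv,v=np.linalg.svd(P-c,full_matrices=False); q=(P-c)@v[0]
print("handle c",c,"dir",v[0],np.degrees(np.arctan2(*v[0][::-1])),q.min(),q.max())
rel(tcp(s),pose(down(np.radians(110.3)),[462,-198,210]))
E
```

```text
[ 463.3   -196.15   210.358] [3.141 0.    1.81 ] [-0.404  0.217  1.936  0.     0.988 -0.643]
0.86 [53.1, 306.1, 125.0, 365.6]
0.81 [274.7, 82.1, 353.6, 269.9]
[(array([312, 160,  20,  75, 877], dtype=int32), array([321.899, 194.856]))]
handle c [ 466.731 -207.156] dir [ 0.334 -0.942] -70.46326749829736 -35.26932275546586 41.8652880575138
dpos [-0.0015, -0.0017, 0.0004] rot [0.03, 0.02, -6.6]
```

View pics/w1.png

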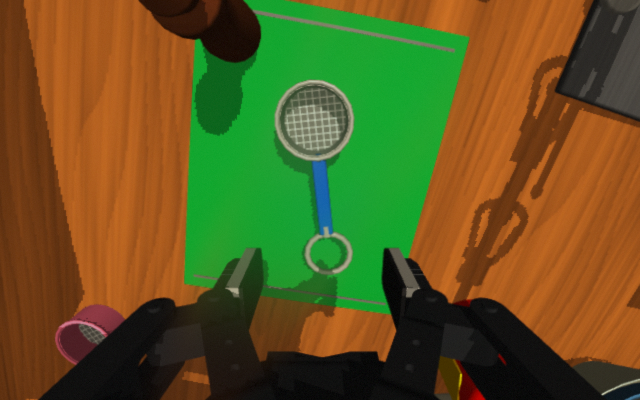

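Wrist view: the sieve lies along the tool axis, drum at (315,120), blue handle (322,195), eye (328,253). The mill and pink sieve are clear of it.

```bash
python3 - <<'E'
from h import *
w=info("wrist"); e=onz((328,253),w,30); d=onz((315,120),w,38); print(e,d,np.degrees(np.arctan2(*(e-d)[1::-1])),np.hypot(*(e-d)[:2]))
g=e-74*np.array([np.cos(np.radians(-70.2)),np.sin(np.radians(-70.2)),0]);print(g)
rel(tcp(),pose(down(np.radians(109.6)),[464,-200,36]))
E
```

```text
[ 489.542 -267.617   30.   ] [ 443.944 -135.908   38.   ] -70.90398425116993 139.3785129567696
[ 464.476 -197.991   30.   ]
dpos [-0.0051, -0.0016, 0.1741] rot [0.05, -0.04, -5.81]
```

Emit:
carry_out:
  delta_pos:
    - [-0.004,-0.001,0.06]
    - [-0.004,-0.001,0.12]
    - [-0.004,-0.001,0.16]
    - [-0.004,-0.001,0.174]
    - [-0.004,-0.001,0.174]
  rot:
    - [0,0,-6]
    - [0,0,-6]
    - [0,0,-6]
    - [0,0,-6]
    - [0,0,-6]

```text
clock: 3.12
eef_pos: [461.9, -202.6, 36.2]
tcp_rot: [-3.141, -0.001, 1.907]
contact_force: [0.6, 0.4, 0.5]
opening: 0.708
grasp_force: 0.0
```

Emit:
carry_out:
  delta_pos:
    - [0,0,0]
    - [0,0,0]
    - [0,0,0]
    - [0,0,0]
    - [0,0,0]
  rot:
    - [0,0,0]
    - [0,0,0]
    - [0,0,0]
    - [0,0,0]
    - [0,0,0]
  claw: 0.0
  grip_force: 80

```text
clock: 3.75
eef_pos: [463.0, -202.8, 37.2]
tcp_rot: [3.14, 0.002, 1.908]
contact_force: [0.1, -1.9, 7.5]
opening: 0.14
grasp_force: 78.2
```

```bash
python3 - <<'E'
from h import *
c=tcp()
rel(c,pose(down(np.radians(109.3)),[463,-202.8,170]),pose(down(np.radians(178.5)),[500,-21.6,298]))
E
```

```text
dpos [-0.0002, 0.0002, -0.1328] rot [0.09, 0.09, -0.0]
dpos [0.1584, 0.0952, -0.2609] rot [0.02, 0.14, -69.2]
```

Emit:
carry_out:
  delta_pos:
    - [0,0,-0.05]
    - [0,0,-0.1]
    - [0.02,0.01,-0.16]
    - [0.055,0.033,-0.21]
    - [0.09,0.054,-0.261]
    - [0.125,0.075,-0.261]
    - [0.158,0.095,-0.261]
    - [0.158,0.095,-0.261]
  rot:
    - [0,0,0]
    - [0,0,-9]
    - [0,0,-19]
    - [0,0,-29]
    - [0,0,-39]
    - [0,0,-49]
    - [0,0,-59]
    - [0,0,-69]

```text
clock: 4.75
eef_pos: [499.5, -19.5, 297.4]
tcp_rot: [3.141, 0.0, 3.121]
contact_force: [0.6, -0.2, -1.2]
opening: 0.142
grasp_force: 78.7
```

```bash
python3 - <<'E'
from h import *
s=r.sense(); print(s["eef_pos"],s["tcp_rot"],s["opening"],s["grasp_force"])
t=r.grab_frame("top"); sc=r.grab_frame("scene"); w=r.grab_frame("wrist")
a=cv2.resize(t[115:225,255:365],(500,500),interpolation=cv2.INTER_CUBIC)
b=cv2.resize(sc[130:260,285:385],(385,500),interpolation=cv2.INTER_CUBIC)[:,:300]
cv2.imwrite("pics/a2.png",np.hstack([a,b]))
cv2.imwrite("pics/w2.png",w)
for n in ("blue_hook","red_hook","sieve"):
  for cam in("top","scene","wrist"): print(n,cam,[(round(d["p"],2),np.round(d["box"]).tolist()) for d in r.recognise(n,cam)][:2])
E
```

```text
[499.514 -19.463 297.43 ] [3.141 0.    3.121] 0.1420078298562534 78.6668050289154
blue_hook top [(0.6, [329.0, 136.0, 335.0, 154.0])]
blue_hook scene [(0.67, [304.0, 204.0, 316.0, 248.0])]
blue_hook wrist [(0.63, [9.0, 265.0, 148.0, 383.0])]
red_hook top [(0.58, [277.0, 132.0, 288.0, 151.0])]
red_hook scene [(0.64, [362.0, 202.0, 378.0, 246.0]), (0.62, [302.0, 170.0, 320.0, 205.0])]
red_hook wrist []
sieve top [(0.9, [317.0, 207.0, 337.0, 228.0]), (0.61, [429.0, 249.0, 459.0, 281.0])]
sieve scene [(0.66, [302.0, 205.0, 317.0, 250.0]), (0.63, [173.0, 174.0, 210.0, 197.0])]
sieve wrist [(0.56, [223.0, 22.0, 422.0, 353.0])]
```

View pics/a2.png

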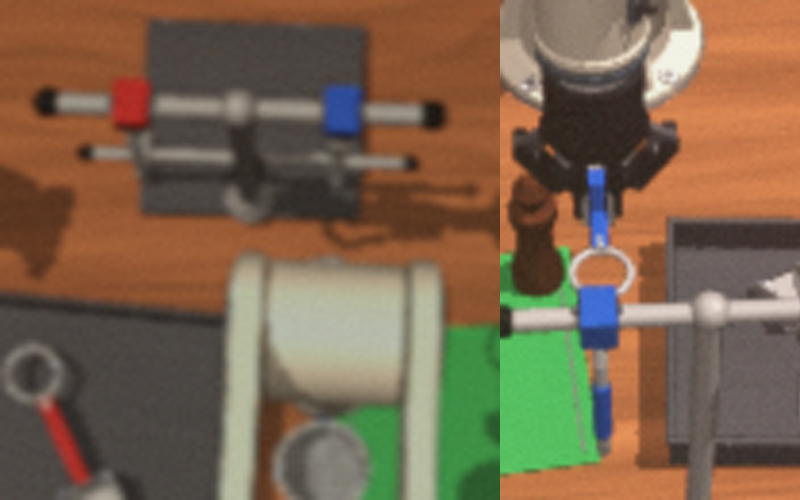

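View pics/w2.png

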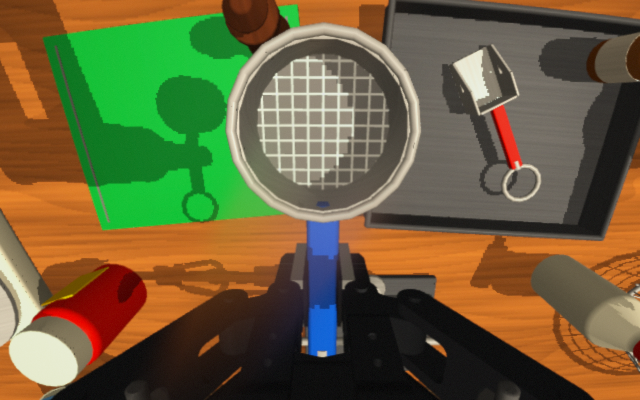

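```bash
python3 - <<'E'
from h import *
t=info("top");s=info("scene");w=info("wrist")
q=lambda u,v:((u-500)/3.85+284.6,v/3.846+129.6)
print("eye scene z291",onz(q(602,272),s,291))
o,v=ray(q(603,455),s); print("hook bottom z240,245",onz(q(603,455),s,240),onz(q(603,455),s,245))
print("sleeve spine bottom",[onz(q(603,440),s,z) for z in(250,260)])
p=lambda u,v:(u/500*110+254.6,v/500*110+114.6)
print("clamp blue/red tri",tri((p(342,108),t),(q(598,315),s)),onz(p(131,102),t,392),onz(p(342,108),t,392))
print("column top", onz(p(239,105),t,398),onz(p(248,200),t,12))
print("lower blobs red/blue hooks top view at z 245/300",[onz(p(u,v),t,z) for u,v in((142,150),(335,165)) for z in(245,300)])
print("drum wrist z300",onz((323,121),w,300))
for x in (0,-28,28): print(x,proj([689+x,-26.6-.0268*x,255],t),proj([689+x,-26.6-.0268*x,255],s), "boxes blue top 329-335,136-154; scene 304-316,204-248")
E
```

```text
eye scene z291 [571.065 -19.554 291.   ]
hook bottom z240,245 [703.754 -28.131 240.   ] [706.743 -28.211 245.   ]
sleeve spine bottom [array([696.911, -27.492, 250.   ]), array([703.025, -27.661, 260.   ])]
clamp blue/red tri [688.378 -26.937 394.979] [692.314 126.918 392.   ] [689.048 -26.706 392.   ]
column top [689.312  48.043 398.   ] [687.675  49.374  12.   ]
lower blobs red/blue hooks top view at z 245/300 [array([686.227, 128.997, 245.   ]), array([675.233, 124.987, 300.   ]), array([675.365, -24.632, 245.   ]), array([664.726, -23.621, 300.   ])]
drum wrist z300 [429.615 -19.136 300.   ]
0 [328.932 146.636] [311.456 240.689] boxes blue top 329-335,136-154; scene 304-316,204-248
-28 [328.665 154.319] [311.112 232.451] boxes blue top 329-335,136-154; scene 304-316,204-248
28 [329.197 138.983] [311.811 249.196] boxes blue top 329-335,136-154; scene 304-316,204-248
```

```bash
python3 - <<'E'
from h import *
c=tcp(); D=down(np.radians(178.5))
rel(c,pose(D,[540,-23.2,299]),pose(D,[560,-23.7,299]),pose(D,[597,-24.7,299]))
E
```

```text
dpos [-0.0405, 0.0001, -0.0017] rot [0.0, -0.0, -0.27]
dpos [-0.0605, 0.0002, -0.0017] rot [0.0, -0.0, -0.27]
dpos [-0.0975, 0.0004, -0.0017] rot [0.0, -0.0, -0.27]
```

```bash
python3 - <<'E'
from h import *
s=r.sense(); print(s["eef_pos"],s["tcp_rot"],s["qpos"])
sc=r.grab_frame("scene")
b=cv2.resize(sc[180:255,285:345],(480,600),interpolation=cv2.INTER_CUBIC)
cv2.imwrite("pics/a3.png",b)
E
```

```text
[499.519 -22.06  297.277] [ 3.142 -0.     3.111] [-0.047  0.116  1.848  0.     1.178 -1.587]
```

View pics/a3.png

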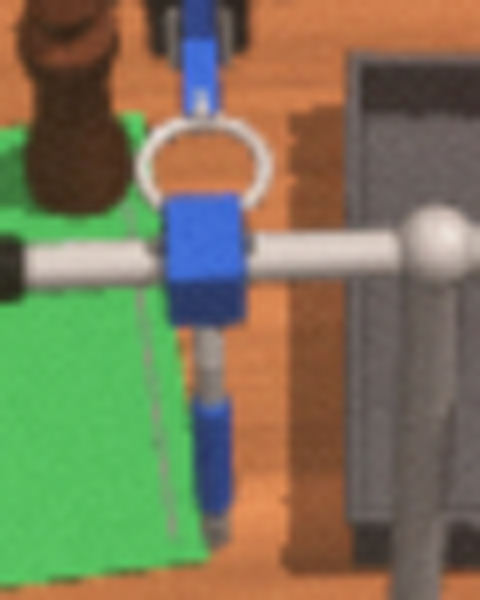

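```bash
python3 - <<'E'
from h import *
s=info("scene"); q=lambda u,v:(u/8+284.6,v/8+179.6)
print("eye",onz(q(204,168),s,291),"bottom",onz(q(215,540),s,243),"sleeve",[onz(q(212,455),s,z) for z in (290,)],"neck",onz(q(210,350),s,345))
E
```

```text
eye [571.875 -22.564 291.   ] bottom [702.925 -27.667 243.   ] sleeve [array([697.099, -27.359, 290.   ])] neck [690.932 -26.451 345.   ]
```

Scene view: the eye (204,168) lines up with the blue hook (hook bottom (215,540)) to about 1 mm, so I can push.

Emit:
carry_out:
  delta_pos:
    - [-0.015,-0.0005,-0.0017]
    - [-0.03,-0.0005,-0.0017]
    - [-0.043,-0.0005,-0.0017]
    - [-0.054,-0.0005,-0.0017]
    - [-0.065,-0.0005,-0.0017]
    - [-0.076,-0.0005,-0.0017]
    - [-0.087,-0.0005,-0.0017]
    - [-0.098,-0.0005,-0.0017]
  rot:
    - [0,0,0]
    - [0,0,0]
    - [0,0,0]
    - [0,0,0]
    - [0,0,0]
    - [0,0,0]
    - [0,0,0]
    - [0,0,0]

```text
clock: 6.4
eef_pos: [597.7, -25.2, 299.0]
tcp_rot: [3.142, -0.001, 3.112]
contact_force: [-6.7, 0.6, -0.9]
opening: 0.146
grasp_force: 78.8
```

```bash
python3 - <<'E'
from h import *
s=r.sense(); print(s["eef_pos"],s["tcp_rot"],s["contact_force"],s["wrist_torque"],s["qpos"])
sc=r.grab_frame("scene")
b=cv2.resize(sc[180:255,285:345],(480,600),interpolation=cv2.INTER_CUBIC)
cv2.imwrite("pics/a4.png",b)
s=r.sense(); print(s["eef_pos"],s["contact_force"])
E
```

```text
[597.675 -25.232 298.957] [ 3.142 -0.001  3.112] [-6.713  0.594 -0.899] [0.095 0.821 0.01 ] [-0.045  0.275  1.645  0.     1.223 -1.586]
[598.844 -25.257 298.961] [-4.592  1.158 -2.497]
```

View pics/a4.png

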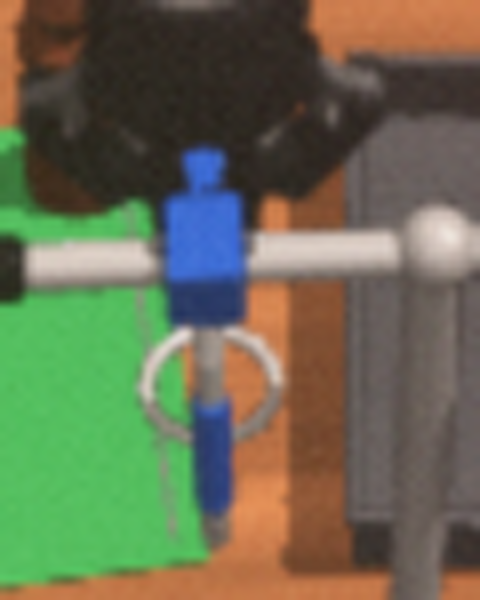

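Emit:
carry_out:
  delta_pos:
    - [0.002,0,0.006]
    - [0.002,0,0.013]
    - [0.002,0,0.02]
    - [0.002,0,0.027]
    - [0.002,0,0.033]
    - [0.002,0,0.037]
    - [0.002,0,0.037]
  rot:
    - [0,0,0]
    - [0,0,0]
    - [0,0,0]
    - [0,0,0]
    - [0,0,0]
    - [0,0,0]
    - [0,0,0]

```text
clock: 7.32
eef_pos: [595.4, -25.2, 261.7]
tcp_rot: [-3.142, -0.0, 3.112]
contact_force: [-0.7, 0.1, -1.6]
opening: 0.142
grasp_force: 78.6
```

```bash
python3 - <<'E'
from h import *
s=r.sense(); print(s["eef_pos"],s["contact_force"],s["wrist_torque"])
sc=r.grab_frame("scene")
b=cv2.resize(sc[180:255,285:345],(480,600),interpolation=cv2.INTER_CUBIC)
cv2.imwrite("pics/a5.png",b)
E
```

```text
[595.428 -25.213 261.715] [-0.69   0.088 -1.648] [ 0.022 -0.089 -0.052]
```

View pics/a5.png

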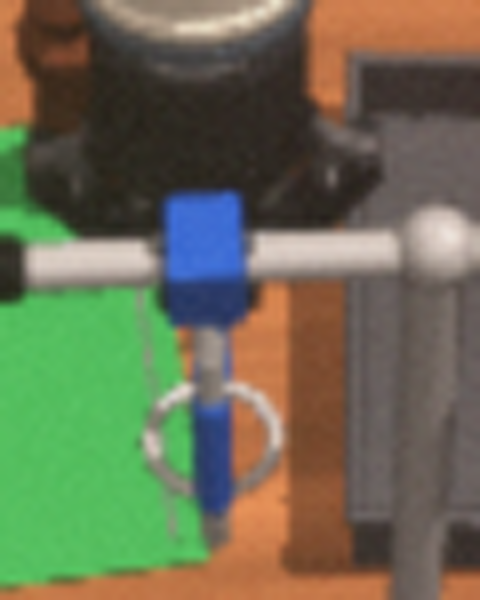

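```bash
cat >> h.py <<'E'
def arc(angles,px=-94.3,pz=6,fix=None):
    p=np.array([px,0,pz])
    for a in angles:
        M=R.from_euler("y",-a,degrees=True).as_matrix(); print(a,np.round((p-M@p)/1000,4).tolist())
E
python3 - <<'E'
from h import *
print(r.sense()["qpos"]); arc(range(5,91,5))
E
```

```text
[-0.045  0.303  1.691 -0.     1.147 -1.586]
5 [0.0002, 0.0, 0.0082]
10 [-0.0004, 0.0, 0.0165]
15 [-0.0017, 0.0, 0.0246]
20 [-0.0036, 0.0, 0.0326]
25 [-0.0063, 0.0, 0.0404]
30 [-0.0096, 0.0, 0.048]
35 [-0.0136, 0.0, 0.0552]
40 [-0.0182, 0.0, 0.062]
45 [-0.0234, 0.0, 0.0684]
50 [-0.0291, 0.0, 0.0744]
55 [-0.0353, 0.0, 0.0798]
60 [-0.042, 0.0, 0.0847]
65 [-0.049, 0.0, 0.0889]
70 [-0.0564, 0.0, 0.0926]
75 [-0.0641, 0.0, 0.0955]
80 [-0.072, 0.0, 0.0978]
85 [-0.0801, 0.0, 0.0994]
90 [-0.0883, 0.0, 0.1003]
```

Emit:
carry_out:
  delta_pos:
    - [0,0,0.0082]
    - [-0.0004,0,0.0165]
    - [-0.0017,0,0.0246]
    - [-0.0036,0,0.0326]
    - [-0.0063,0,0.0404]
    - [-0.0096,0,0.048]
    - [-0.0136,0,0.0552]
    - [-0.0182,0,0.062]
  rot:
    - [0,-5,0]
    - [0,-10,0]
    - [0,-15,0]
    - [0,-20,0]
    - [0,-25,0]
    - [0,-30,0]
    - [0,-35,0]
    - [0,-40,0]

```text
clock: 8.38
eef_pos: [613.6, -25.2, 200.7]
tcp_rot: [3.141, 0.696, 3.113]
contact_force: [0.6, 1.8, -1.9]
opening: 0.138
grasp_force: 78.7
```

```bash
python3 - <<'E'
from h import *
s=r.sense(); print(s["eef_pos"],s["tcp_rot"],s["contact_force"],s["wrist_torque"],s["qpos"])
E
```

```text
[613.623 -25.232 200.742] [3.141 0.696 3.113] [ 0.603  1.829 -1.871] [0.195 0.397 0.055] [-0.051  0.214  2.188  0.34   0.046 -1.928]
```

Emit:
carry_out:
  delta_pos:
    - [0,0,0]
    - [-0.0006,0,0.0082]
    - [-0.0016,0,0.0164]
    - [-0.0035,0,0.0244]
    - [-0.006,0,0.0323]
    - [-0.0085,0,0.0384]
    - [-0.0113,0,0.0443]
    - [-0.0113,0,0.0443]
  rot:
    - [0,0,0]
    - [0,1,0]
    - [0,2,0]
    - [0,3,0]
    - [0,4,0]
    - [0,5,0]
    - [0,5,0]
    - [0,5,0]
  grip_force: 20

```text
clock: 9.38
eef_pos: [651.5, -26.3, 174.7]
tcp_rot: [3.14, 0.606, 3.112]
contact_force: [-4.1, -0.6, 3.1]
opening: 0.144
grasp_force: 85.2
```

```bash
python3 - <<'E'
from h import *
s=r.sense(); print(s["eef_pos"],s["tcp_rot"],s["contact_force"],s["wrist_torque"],s["qpos"])
sc=r.grab_frame("scene")
cv2.imwrite("pics/a6.png",cv2.resize(sc[170:300,270:400],(600,600),interpolation=cv2.INTER_CUBIC))
E
```

```text
[651.542 -26.326 174.685] [3.14  0.606 3.112] [-4.128 -0.589  3.069] [-0.044 -0.079 -0.167] [-0.049  0.311  2.073  0.081  0.152 -1.666]
```

View pics/a6.png

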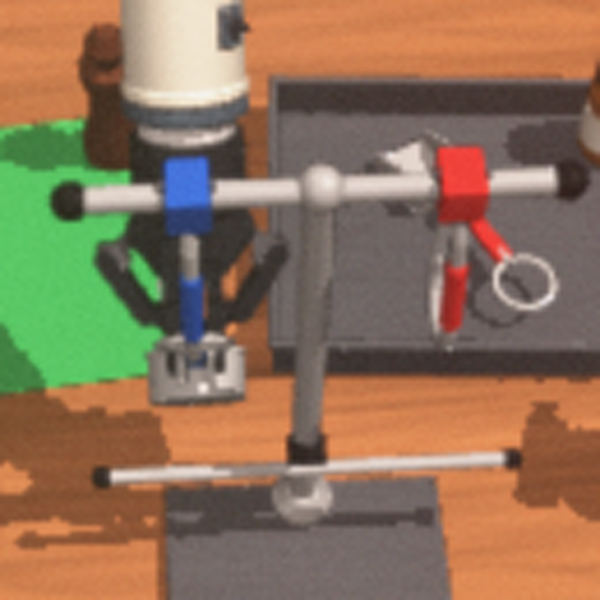

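The sieve is now nearly upright with its drum below the hook (195,370). I'll release it, let it settle, then back straight off.

Emit:
carry_out:
  delta_pos:
    - [0,0,0]
    - [0,0,0]
    - [0,0,0]
    - [0,0,0]
    - [0.012,0,-0.009]
    - [0.033,0,-0.023]
    - [0.066,0,-0.046]
    - [0.099,0,-0.068]
  rot:
    - [0,0,0]
    - [0,0,0]
    - [0,0,0]
    - [0,0,0]
    - [0,0,0]
    - [0,0,0]
    - [0,0,0]
    - [0,0,0]
  claw: 0.05

```text
clock: 10.42
eef_pos: [528.2, -22.5, 172.6]
tcp_rot: [3.14, 0.606, 3.112]
contact_force: [0.4, 0.7, -0.9]
opening: 0.589
grasp_force: 0.0
```

```bash
python3 - <<'E'
from h import *
s=r.sense(); print(s["eef_pos"],s["tcp_rot"],s["contact_force"],s["qpos"])
sc=r.grab_frame("scene"); t=r.grab_frame("top")
a=cv2.resize(sc[170:300,270:400],(500,500),interpolation=cv2.INTER_CUBIC);b=cv2.resize(t[110:210,250:310],(300,500),interpolation=cv2.INTER_CUBIC)
cv2.imwrite("pics/a7.png",np.hstack([a,b]))
# scoop view goal
c=tcp(s); rel(c,pose(down(np.radians(207.5)),[461,204,200]))
E
```

```text
[528.235 -22.496 172.631] [3.14  0.606 3.112] [ 0.395  0.708 -0.941] [-0.056  0.148  2.317  0.234  0.073 -1.826]
dpos [0.0451, 0.2246, -0.0641] rot [-8.72, 33.96, -28.24]
```

View pics/a7.png

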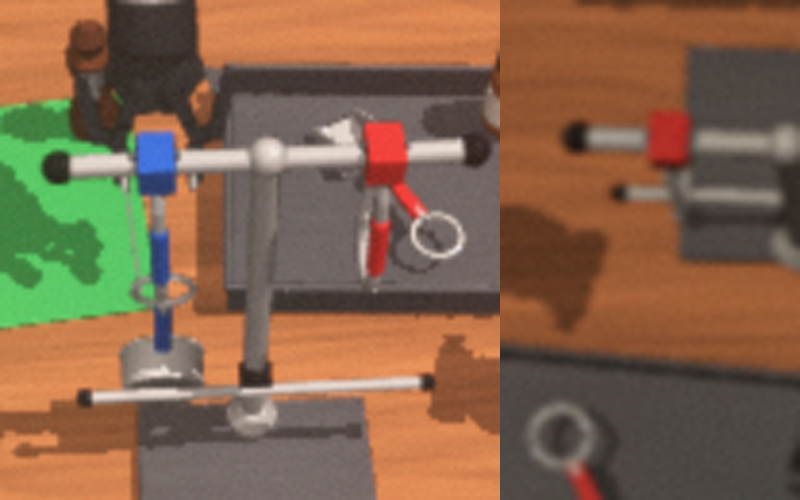

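The sieve hangs from the blue hook against the steady bar: eye at (163,290), drum at (162,362). Next is the scoop, checked by numbers only because the picture allowance is used up.

Emit:
carry_out:
  delta_pos:
    - [0.01,0.03,-0.04]
    - [0.03,0.09,-0.075]
    - [0.045,0.16,-0.07]
    - [0.045,0.225,-0.064]
    - [0.045,0.225,-0.064]
    - [0.045,0.225,-0.064]
    - [0.045,0.225,-0.064]
    - [0.045,0.225,-0.064]
  rot:
    - [0,5,0]
    - [-2.9,11,-9]
    - [-5.8,22,-18]
    - [-8.7,34,-28.2]
    - [-8.7,34,-28.2]
    - [-8.7,34,-28.2]
    - [-8.7,34,-28.2]
    - [-8.7,34,-28.2]
  claw: 0.06
  grip_force: 80

```text
clock: 11.52
eef_pos: [462.8, 203.2, 200.3]
tcp_rot: [-3.141, 0.0, -2.664]
contact_force: [-0.3, 0.9, -0.0]
opening: 0.701
grasp_force: 0.0
```

```bash
cat > scoop.py <<'E'
from h import *
r.grab_frame("top")
s=r.sense(); im=r.grab_frame("wrist"); w=info("wrist",s)
print(s["eef_pos"],s["tcp_rot"],s["qpos"])
for d in r.cut_out("scoop","wrist"): print(d["p"],d["box"])
hsv=cv2.cvtColor(im,cv2.COLOR_BGR2HSV)
b=cv2.inRange(hsv,(0,140,70),(6,255,255))|cv2.inRange(hsv,(174,140,70),(180,255,255))
n,l,st,ce=cv2.connectedComponentsWithStats(b)
big=[i for i in range(1,n) if st[i][4]>150]
for i in big: print(st[i],ce[i])
k=min(big,key=lambda i:abs(ce[i][0]-320)+abs(ce[i][1]-200)); pts=np.argwhere(l==k)[:,::-1].astype(float)
P=np.array([onz(p,w,33)[:2] for p in pts]); c=P.mean(0); v=np.linalg.svd(P-c,full_matrices=False)[2][0]; v=v*np.sign(v[0]); q=(P-c)@v
print("handle c",c,"dir",np.degrees(np.arctan2(v[1],v[0])),q.min(),q.max(),"grip",c+v*((q.min()+q.max())/2-9), c-9*v)
m=r.cut_out("scoop","wrist")
E
python3 scoop.py
```

```text
[462.912 203.233 200.437] [-3.141  0.001 -2.664] [ 0.411  0.234  1.94  -0.001  0.967 -1.637]
0.7 [296.2, 75.5, 354.9, 275.8]
[ 316  151   18   83 1200] [324.445 189.577]
handle c [465.703 207.235] dir 25.84091546451572 -37.73934087548559 44.905279336855564 grip [460.828 204.874] [457.603 203.313]
```

```bash
python3 - <<'E'
from h import *
D=down(np.radians(205.84)); g=np.array([465.703,207.235])-7*np.array([np.cos(.451),np.sin(.451)]); print(g)
rel(tcp(),pose(D,[*g,36]))
E
```

```text
[459.403 204.184]
dpos [0.0034, 0.0023, 0.1646] rot [-0.02, 0.04, 1.55]
```

Emit:
carry_out:
  delta_pos:
    - [0,0.0023,0.06]
    - [0,0.0023,0.115]
    - [0,0.0023,0.15]
    - [0,0.0023,0.1645]
    - [0,0.0023,0.1645]
  rot:
    - [0,0,1.5]
    - [0,0,1.5]
    - [0,0,1.5]
    - [0,0,1.5]
    - [0,0,1.5]

```text
clock: 12.35
eef_pos: [462.3, 206.2, 35.7]
tcp_rot: [-3.141, -0.001, -2.689]
contact_force: [0.3, 0.2, 0.5]
opening: 0.702
grasp_force: 0.0
```

Emit:
carry_out:
  delta_pos:
    - [0,0,0]
    - [0,0,0]
    - [0,0,0]
    - [0,0,0]
    - [0,0,0]
  rot:
    - [0,0,0]
    - [0,0,0]
    - [0,0,0]
    - [0,0,0]
    - [0,0,0]
  claw: 0.0
  grip_force: 80

```text
clock: 12.98
eef_pos: [463.4, 206.8, 36.6]
tcp_rot: [-3.141, 0.002, -2.689]
contact_force: [1.7, 0.1, 6.4]
opening: 0.144
grasp_force: 78.2
```

```bash
python3 - <<'E'
from h import *
c=tcp(); print(c)
# red hook seat ~ (691,126.7); hook dir yaw -1.54deg; preload TCP 190 mm before, on hook line
y=126.7+.0268*191
print(y)
D=down(np.radians(178.46))
rel(c,pose(D,[500,y,298.5]))
E
```

```text
[[ -0.899  -0.438   0.002 463.391]
 [ -0.438   0.899   0.001 206.778]
 [ -0.002  -0.     -1.     36.635]
 [  0.      0.      0.      1.   ]]
131.8188
dpos [-0.0007, -0.0835, -0.2618] rot [0.01, 0.13, 27.49]
```

Emit:
carry_out:
  delta_pos:
    - [0,0,-0.045]
    - [0,0,-0.1]
    - [0,-0.01,-0.155]
    - [0,-0.035,-0.21]
    - [-0.0007,-0.06,-0.25]
    - [-0.0007,-0.0835,-0.2618]
    - [-0.0007,-0.0835,-0.2618]
    - [-0.0007,-0.0835,-0.2618]
  rot:
    - [0,0,0]
    - [0,0,0]
    - [0,0,7]
    - [0,0,14]
    - [0,0,21]
    - [0,0,27.5]
    - [0,0,27.5]
    - [0,0,27.5]

```text
clock: 13.98
eef_pos: [498.8, 131.8, 296.8]
tcp_rot: [-3.141, -0.002, 3.116]
contact_force: [0.0, 0.8, -1.8]
opening: 0.141
grasp_force: 78.6
```

Emit:
carry_out:
  delta_pos:
    - [0,0,0]
    - [0,0,0]
  rot:
    - [0,0,0]
    - [0,0,0]

```text
clock: 14.22
eef_pos: [499.1, 132.1, 297.0]
tcp_rot: [-3.141, -0.001, 3.116]
contact_force: [0.4, -0.1, -2.3]
opening: 0.144
grasp_force: 78.6
```

```bash
python3 - <<'E'
from h import *
s=r.sense(); print(s["eef_pos"],s["tcp_rot"],s["opening"],s["qpos"])
sc=r.grab_frame("scene"); cv2.imwrite("pics/b1.png",sc); cam=info("scene")
w=r.grab_frame("wrist"); wc=info("wrist",s)
e0=s["eef_pos"]+[72,-1.9,-6]; u0=proj(e0,cam); print("pred eye px",u0)
# bright ring pixels near predicted eye
x,y=np.round(u0).astype(int)
f=sc[y-12:y+13,x-14:x+15]; g=f.min(2).astype(int); sat=f.max(2).astype(int)-g
for row in ((g>120)&(sat<50)): print("".join("#" if q else "." for q in row))
print("origin",x-14,y-12)
hsv=cv2.cvtColor(sc,cv2.COLOR_BGR2HSV); b=cv2.inRange(hsv,(0,140,60),(6,255,255))|cv2.inRange(hsv,(174,140,60),(180,255,255))
n,l,st,ce=cv2.connectedComponentsWithStats(b)
for i in range(1,n):
    if st[i][4]>12 and 330<ce[i][0]<400: print(st[i],ce[i])
hb=cv2.inRange(hsv,(100,120,40),(130,255,255)); n,l,st,ce=cv2.connectedComponentsWithStats(hb)
for i in range(1,n):
    if st[i][4]>12 and 290<ce[i][0]<330: print("blue",st[i],ce[i])
for n_ in("red_hook","scoop"): print(n_,[(round(d["p"],2),np.round(d["box"]).tolist()) for d in r.recognise(n_,"scene")][:2])
hsv=cv2.cvtColor(w,cv2.COLOR_BGR2HSV); b=cv2.inRange(hsv,(0,140,60),(6,255,255))|cv2.inRange(hsv,(174,140,60),(180,255,255))
n,l,st,ce=cv2.connectedComponentsWithStats(b)
for i in range(1,n):
    if st[i][4]>150: print("w",st[i],ce[i])
E
```

```text
[499.114 132.102 297.023] [-3.141 -0.001  3.116] 0.14419135713526685 [ 0.256  0.144  1.816 -0.     1.183 -1.289]
pred eye px [361.046 197.215]
.............................
.............................
.............................
.............................
.............................
..............#..............
..........#########..........
.........####....###.........
........###........###.......
.......###..........###......
.......##............##......
.......##.............##.....
.......##.............##.....
.......##.............##.....
.......###...........###.....
........###.........###......
.........###........##.......
..........########...........
............#####............
.............................
.............................
.............................
.........#######.............
#################............
#################............
origin 347 185
[363  60   7  14  34] [365.088  68.647]
[357 170   7  21  83] [359.47  180.289]
[364 202  12  16 167] [369.665 209.509]
[366 227   6  15  61] [367.951 234.098]
blue [306 205   9  15 133] [310.    211.895]
blue [309 231   5  13  46] [310.761 236.5  ]
blue [311 252   3   9  19] [311.684 255.895]
red_hook [(0.55, [360.0, 202.0, 378.0, 246.0]), (0.41, [302.0, 238.0, 324.0, 276.0])]
scoop [(0.72, [356.0, 173.0, 366.0, 189.0])]
w [ 272  207   69  150 5553] [317.417 281.724]
w [   0  265   55   83 3004] [ 22.249 299.862]
w [516 316  25  29 285] [529.467 327.853]
w [555 327  26  22 370] [567.462 337.635]
w [510 342  22  14 153] [521.967 347.627]
```

```bash
python3 - <<'E'
from h import *
s=info("scene")
print("eye",onz((362,196.7),s,291))
for n,uv in(("red",(367.95,234.1)),("blue",(310.76,236.5))): print(n,onz(uv,s,290))
for n,uv in(("redclamp",(369.67,209.5)),("blueclamp",(310,211.9))): print(n,onz(uv,s,395))
E
```

```text
eye [569.369 133.334 291.   ]
red [701.675 130.758 290.   ]
blue [697.107 -28.304 290.   ]
redclamp [694.083 126.361 395.   ]
blueclamp [689.628 -27.447 395.   ]
```

Emit:
carry_out:
  delta_pos:
    - [-0.015,-0.002,-0.002]
    - [-0.03,-0.004,-0.002]
    - [-0.043,-0.004,-0.002]
    - [-0.055,-0.004,-0.002]
    - [-0.067,-0.004,-0.002]
    - [-0.079,-0.004,-0.002]
    - [-0.091,-0.004,-0.002]
    - [-0.103,-0.004,-0.002]
  rot:
    - [0,0,0]
    - [0,0,0]
    - [0,0,0]
    - [0,0,0]
    - [0,0,0]
    - [0,0,0]
    - [0,0,0]
    - [0,0,0]

```text
clock: 15.42
eef_pos: [602.5, 124.8, 299.5]
tcp_rot: [-3.141, -0.001, 3.115]
contact_force: [-7.2, -0.8, -0.5]
opening: 0.146
grasp_force: 78.8
```

```bash
python3 - <<'E'
from h import *
s=r.sense(); print(s["eef_pos"],s["tcp_rot"],s["contact_force"],s["wrist_torque"])
sc=r.grab_frame("scene"); cam=info("scene")
x0,y0=350,205
f=sc[y0:y0+42,x0:x0+36]; g=f.min(2).astype(int); sat=f.max(2).astype(int)-g
red=(f[...,2].astype(int)-f[...,1]>70)&(f[...,1]<90)&(f[...,0]<90)
for a,b in zip((g>115)&(sat<50),red): print("".join("#" if q else "r" if p else "." for q,p in zip(a,b)))
e=s["eef_pos"]+[93.3,-2,-6]; print(e,proj(e,cam)-[x0,y0])
print(r.sense()["eef_pos"],r.sense()["contact_force"])
E
```

```text
[602.529 124.758 299.544] [-3.141 -0.001  3.115] [-7.247 -0.815 -0.536] [-0.174  0.821 -0.124]
...........rrrrrrrrrrrrrr...........
...........rrr.rrrrrrrrrr....#######
........##.....rrrrrrrrrrr##########
##############.rrrrrrrrrrr##########
##############..rrrrrrrrr.##########
###############.rrrrrrrrrr##########
##############..rrrrrrrrrr##########
###########.....rrrrrrrrrr..........
...........rrrrrrrrrrrrrrr..........
...........rrrrrrrrrrrrrr...........
...........r...rrrrrrrrrr...........
...........r.#.rrrrrrrrrr...........
...........r.#.rrrrrrrrrr...........
..........#####.....................
.........######.#...#...............
.......#####....##.###..............
.......####.....##.###..............
......###.......#..####.............
......##........#...###.............
......##......###.....##............
......##.....####.....##............
......##......##......##............
.......#..............##............
.......##........rrrr.##............
........#........rrrr.#.............
.........##......rrrr...............
...........####.rrrrr...............
..............#.rrrrr...............
..............#.rrrrr...............
.............##.rrrrr...............
.............##.rrrrr...............
.............##.rrrr................
.............##.rrrr................
.............##.rrrr................
.............##.rrrr................
..............#.rrrr................
..............#..rr.................
....................................
....................................
....................................
.................#..................
....................................
[695.829 122.758 293.544] [14.895 26.827]
[603.8   124.713 299.527] [-4.098 -1.622 -1.787]
```

Emit:
carry_out:
  delta_pos:
    - [0.0025,0,0.006]
    - [0.0025,0,0.013]
    - [0.0025,0,0.02]
    - [0.0025,0,0.027]
    - [0.0025,0,0.033]
    - [0.0025,0,0.0375]
    - [0.0025,0,0.0375]
  rot:
    - [0,0,0]
    - [0,0,0]
    - [0,0,0]
    - [0,0,0]
    - [0,0,0]
    - [0,0,0]
    - [0,0,0]

```text
clock: 16.35
eef_pos: [599.8, 124.9, 261.8]
tcp_rot: [-3.141, -0.0, 3.115]
contact_force: [0.2, 0.3, -1.3]
opening: 0.142
grasp_force: 78.6
```

```bash
python3 - <<'E'
from h import *
s=r.sense(); print(s["eef_pos"],s["tcp_rot"],s["contact_force"],s["wrist_torque"],s["qpos"])
E
```

```text
[599.844 124.899 261.811] [-3.141 -0.     3.115] [ 0.247  0.348 -1.252] [-0.041 -0.065  0.025] [ 0.203  0.329  1.655 -0.     1.158 -1.341]
```

Emit:
carry_out:
  delta_pos:
    - [0,0,0.0082]
    - [-0.0004,0,0.0165]
    - [-0.0017,0,0.0246]
    - [-0.0036,0,0.0326]
    - [-0.0063,0,0.0404]
    - [-0.0096,0,0.048]
    - [-0.0136,0,0.0552]
    - [-0.0136,0,0.0552]
  rot:
    - [0,-5,0]
    - [0,-10,0]
    - [0,-15,0]
    - [0,-20,0]
    - [0,-25,0]
    - [0,-30,0]
    - [0,-35,0]
    - [0,-35,0]

```text
clock: 17.35
eef_pos: [612.3, 124.3, 206.0]
tcp_rot: [-3.139, 0.609, 3.117]
contact_force: [-0.7, -0.9, -0.2]
opening: 0.142
grasp_force: 78.7
```

```bash
python3 - <<'E'
from h import *
s=r.sense(); print(s["eef_pos"],s["tcp_rot"],s["contact_force"],s["wrist_torque"],s["qpos"])
E
```

```text
[612.287 124.335 205.985] [-3.139  0.609  3.117] [-0.677 -0.929 -0.198] [-0.054  0.371  0.024] [ 0.289  0.229  2.095 -0.666  0.293 -0.666]
```

Emit:
carry_out:
  delta_pos:
    - [0,0,0]
    - [-0.0004,0,0.0082]
    - [-0.0014,0,0.0163]
    - [-0.0032,0,0.0243]
    - [-0.0057,0,0.0321]
    - [-0.0088,0,0.0397]
    - [-0.0126,0,0.047]
    - [-0.0152,0,0.0512]
  rot:
    - [0,0,0]
    - [0,0,0]
    - [0,0,0]
    - [0,0,0]
    - [0,0,0]
    - [0,0,0]
    - [0,0,0]
    - [0,0,0]
  grip_force: 20

```text
clock: 18.35
eef_pos: [656.0, 123.6, 173.5]
tcp_rot: [-3.142, 0.611, 3.115]
contact_force: [-5.0, 1.7, 4.4]
opening: 0.147
grasp_force: 85.7
```

Emit:
carry_out:
  delta_pos:
    - [0,0,0]
    - [0,0,0]
  rot:
    - [0,0,0]
    - [0,0,0]

```text
clock: 18.6
eef_pos: [655.9, 123.6, 173.8]
tcp_rot: [3.142, 0.611, 3.115]
contact_force: [-3.7, 0.6, 3.7]
opening: 0.141
grasp_force: 85.4
```

```bash
python3 - <<'E'
from h import *
s=r.sense(); print(s["eef_pos"],s["tcp_rot"],s["contact_force"],s["wrist_torque"],s["qpos"])
c=tcp(s); rel(c,pose(c[:3,:3],s["eef_pos"]+[-125,3.3,0]))
sc=r.grab_frame("scene")
x0,y0=350,205
f=sc[y0:y0+70,x0:x0+40]; g=f.min(2).astype(int); sat=f.max(2).astype(int)-g
red=(f[...,2].astype(int)-f[...,1]>70)&(f[...,1]<90)&(f[...,0]<90)
for a,b in zip((g>115)&(sat<50),red): print("".join("#" if q else "r" if p else "." for q,p in zip(a,b)))
E
```

```text
[655.855 123.617 173.839] [3.142 0.611 3.115] [-3.731  0.561  3.664] [ 0.102 -0.103  0.291] [ 0.262  0.339  2.033 -0.753  0.241 -0.594]
dpos [0.1024, -0.0, -0.0718] rot [-0.0, 0.0, -0.0]
...............rrrrrrrrrr...............
...............rrrrrrrrrr...############
..........###..rrrrrrrrrrr##############
##############.rrrrrrrrrrr##############
##############.rrrrrrrrrr.##############
###############.rrrrrrrrr.##############
##############..rrrrrrrrrr##############
############....rrrrrrrrrr..............
................rrrrrrrrrr..............
...............rrrrrrrrrr...............
...............rrrrrrrrrr...............
...............rrrrrrrrrr...............
...............rrrrrrrrrr...............
........................................
...................##...................
...................##...................
...................##...................
...................##...................
...................##...................
....................#...................
..............##....#...................
..............##....#...................
...........
[... 1256 characters left out ...]
...
........................................
........................................
........................................
........................................
........................................
........................................
........................................
........................................
........................................
........................................
......................#######...........
##############################..........
#############################...........
############............................
........................................
........................................
........................................
```

Same signature as the sieve: nothing pushing back after the lowering, and only small forces along the arc. Releasing and backing off.

Emit:
carry_out:
  delta_pos:
    - [0,0,0]
    - [0,0,0]
    - [0,0,0]
    - [0,0,0]
    - [0.012,0,-0.009]
    - [0.035,0,-0.0245]
    - [0.068,0,-0.048]
    - [0.102,0,-0.072]
  rot:
    - [0,0,0]
    - [0,0,0]
    - [0,0,0]
    - [0,0,0]
    - [0,0,0]
    - [0,0,0]
    - [0,0,0]
    - [0,0,0]
  claw: 0.05

```text
clock: 19.65
eef_pos: [529.5, 126.7, 174.2]
tcp_rot: [3.142, 0.611, 3.114]
contact_force: [-0.3, 0.4, -0.0]
opening: 0.585
grasp_force: 0.0
```

Emit:
carry_out:
  delta_pos:
    - [0.03,0,-0.06]
    - [0.05,0,-0.1]
    - [0.05,0,-0.1]
    - [0.05,0,-0.1]
    - [0.05,0,-0.1]
    - [0.05,0,-0.1]
    - [0.05,0,-0.1]
    - [0.05,0,-0.1]
  rot:
    - [0,0,0]
    - [0,0,0]
    - [0,0,0]
    - [0,0,0]
    - [0,0,0]
    - [0,0,0]
    - [0,0,0]
    - [0,0,0]

```text
clock: 20.65
eef_pos: [432.4, 129.4, 227.1]
tcp_rot: [-3.141, 0.61, 3.115]
contact_force: [0.3, 0.5, -0.5]
opening: 0.586
grasp_force: 0.0
```

```bash
python3 - <<'E'
from h import *
s=r.sense(); print(s["eef_pos"],s["tcp_rot"],s["contact_force"],s["opening"])
sc=r.grab_frame("scene"); cv2.imwrite("pics/end.png",sc)
for x0,y0 in((345,218),(290,218)):
  f=sc[y0:y0+62,x0:x0+42]; g=f.min(2).astype(int); sat=f.max(2).astype(int)-g
  R_,G,B=[f[...,k].astype(int) for k in(2,1,0)]
  red=(R_-G>70)&(G<90)&(B<90); blue=(B-R_>60)
  for a,b,c in zip((g>115)&(sat<50),red,blue): print("".join("#" if q else "r" if p else "b" if z else "." for q,p,z in zip(a,b,c)))
sc2=r.grab_frame("scene"); print("change",np.abs(sc2.astype(int)-sc)[200:290,290:400].mean(), np.abs(sc2.astype(int)-sc)[300:390,290:400].mean())
cam=info("scene")
for n,o in(("scoop",[692.5,126]),("sieve",[689,-27])):
  print(n,[np.round(proj([o[0]+dx,o[1],253-d],cam),1).tolist() for dx,d in((0,0),(0,46),(0,88),(26,160))])
for n in("herb_jar","pepper_mill","red_tub","spray_bottle","beaker"): print(n,[(round(d["p"],2),np.round(d["box"]).tolist()) for d in r.recognise(n,"scene")][:2])
E
```

```text
[432.36  129.35  227.145] [-3.141  0.61   3.115] [ 0.291  0.511 -0.546] 0.5864609619667426
..........................................
........................##................
........................##................
........................###...............
........................##................
........................##................
.........................#................
...................##....#................
...................##....#................
....................#.r...................
....................#.rrrrr...............
...................##.rrrr................
..................###.rrrr................
..................###rrrrr................
..................###rrrrr................
..................###rrrrr................
..................###rrrrr................
..................##.rrrrr................
..................##.rrrr.................
..................##.rrrr.................
..................##.rrrr.................
.................###.rrrr.................
...............#####.rrr.##...............
.............#######
[... 4051 characters left out ...]
#............
....#####.................................
..........................................
..........................................
..........................................
.........................................#
........................................##
change 2.030673400673401 1.9053535353535354
scoop [[364.6, 238.6], [363.2, 246.9], [362.0, 254.0], [361.4, 272.7]]
sieve [[311.3, 241.1], [311.7, 249.3], [311.9, 256.4], [312.9, 275.1]]
herb_jar [(0.53, [396.0, 178.0, 412.0, 205.0])]
pepper_mill [(0.57, [287.0, 175.0, 299.0, 207.0])]
red_tub [(0.8, [192.0, 260.0, 233.0, 302.0])]
spray_bottle [(0.56, [409.0, 230.0, 437.0, 283.0])]
beaker [(0.56, [156.0, 213.0, 184.0, 244.0])]
```

Both tools hang still from their hooks, just where the geometry puts them, and no bystander object has moved.

```bash
python3 -c "
from rig import r
print(r.sign_off(), r.sense()['clock'])"
```

```text
the job is handed in; nothing more can be done
the job is handed in; nothing more can be done
```

I handed the job in at about 21 s on the robot's clock: the scoop is on the red hook and the sieve on the blue one, both hanging still by their eyes, and none of the other objects moved; the hand-in gave no verdict, and I judged the gates shut from the push-back force vanishing, not by seeing them.

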